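# Press a garden-lamp head home in a ratchet press and open the press again

### The job

The garden lamp lying in the little ratchet press does not have its lantern head fully on its tube. With the pawl down on the toothed wheel, turn the knob clockwise, click by click, until the ram has pushed the head fully home, stopping gently before it gets crushed; then throw the pawl right over, clear of the wheel, and turn the knob back until the ram is fully retracted against its stop. Push the head only with the ram, never force the knob back against the engaged pawl, leave the other objects alone, and finish with the head home, the pawl thrown over and your hand off everything.

Things in the scene. Friction and masses are not known exactly. Their poses are not given: they have to be found in the camera images.
- knob_grip (a point): Centre of the black bar knob on top of the press, the point to grip, about 112 mm above the work surface, on the vertical turning axis: bar 52 mm long (point's x), 16 mm wide (y), 30 mm tall (z). Below the bar is only its 18 mm round shaft, down to the toothed wheel. The bar turns with the knob, so the point's yaw is the bar's yaw.
- knob_turn (a joint): Knob angle, rad: 0 = ram fully retracted against its stop, growing as the knob is turned clockwise seen from above, up to 1.75. Starts at 0.05 to 0.25. Each rad drives the ram 20 mm. The head comes home somewhere between 0.9 and 1.3 rad (it depends on where the lamp is clamped). Turning counter-clockwise is blocked by the pawl while it is down.
- pawl_rod (a point): Grip point on the pawl's handle, a level steel rod 10 mm thick that sticks out 37 mm sideways from the pawl, outside the wheel; the point lies on the rod's axis 21 mm from where it leaves the pawl, 36 mm from the hinge axis, about 78 to 82 mm above the work surface while the pawl is down. The point's x runs along the rod.
- pawl_swing (a joint): Pawl angle, rad: 0 to 0.12 = down, its tip riding in and over the teeth; it grows as the rod is lifted up and over, away from the tip. It drops by its own weight; past about 1.75 it falls backwards by itself and lies thrown over at its stop, 2.15.
- pawl_hinge (a point): Fixed point on the pawl's level hinge axis, 78 mm above the work surface. Its x is the hinge axis, parallel to the rod; its y is the way the ram pushes. Pawl down: tip and rod lie 45 and 36 mm to its -y side; thrown over, the rod lies 20 mm to +y and 30 mm up. The knob's axis lies 55 mm to its -x side and 45 mm to its -y side.
- nose_face (a point): Centre of the flat front of the ram's round rubber nose, 26 mm across, which gives about 1 mm per 6 N. It moves level along the y of pawl_hinge.
- lantern_face (a point): Centre of the flat end of the lantern head that faces the ram; the steel and glass head is 53 mm across and 60 mm long, lying level in line with the ram.
- lamp_axis (a point): Fixed point where the centre of lantern_face lies when the head is fully home.
- head_slide (a joint): How far the head still is from home, m: 0 = fully home, starts at 0.006 to 0.009. It takes about 8 N to push along the tube and stays where it is left. Pressing much harder than 20 N crushes it.
- nose: The rubber nose of the ram; origin at the centre of its front face.
- lantern: The lantern head; origin at the centre of the end face that meets the nose.
- knob: The knob with the steel toothed wheel under it, 124 mm across, teeth up to 67 mm above the work surface; 20 teeth, a click every 0.314 rad. Idle turning takes about 0.1 N m (0.06 N m of it dry friction), pushing the head along about 0.15 N m more; with the head home the torque climbs a further 2.4 N m per rad. Origin on the axis at the wheel's underside.
- pawl: The steel pawl, an arm 45 mm long and 12 mm wide with a tip that reaches 16 mm down into the teeth, and its rod; origin on its hinge axis.
- pot: Bystander: loose green metal pot, 120 mm across, 75 mm tall; origin under its centre.
- carton: Bystander: loose cardboard carton 90 by 70 by 80 mm; origin under its centre.
- spare_head: Bystander: loose steel lamp head standing on its wide end, 53 mm across, 60 mm tall; origin under its centre.

How it is judged:
On the way, in this order (a step that is already met when the one before it is completed fails the run):
1. the head is pressed fully home (within 1.2 mm) with the pawl down on the wheel (value of joint head_slide below 0.0012 m and value of joint pawl_swing below 0.3 rad), for 0.2 s.
2. the pawl is thrown over, clear of the wheel, before the knob is turned back (value of joint pawl_swing above 1.7 rad and value of joint knob_turn above 0.4 rad), for 0.2 s.
At the end, for the whole second after the job is handed in: The head is home within 1.2 mm, the pawl lies thrown over (above 1.7 rad) and the ram is retracted to its stop (knob below 0.1 rad), at rest (value of joint head_slide below 0.0012 m and value of joint pawl_swing above 1.7 rad and value of joint knob_turn below 0.1 rad and velocity of joint knob_turn below 0.1 rad/s); the robot touches nothing.
It fails at once if the head is crushed: more than 25 N between ram nose and head (contact force between nose and lantern above 25 N).
It fails at once if the knob is forced back against the engaged pawl (over 25 N on its tip) (contact force between knob and pawl above 25 N).
It fails at once if the head is pushed by the hand (contact force between any of the arm, the fingers and lantern above 2 N).
It fails at once if a bystander is disturbed (distance of any of pot, carton, spare_head from where it was at the start of the episode above 0.02 m).
It also fails if it takes over 72 s, if anything falls off the work surface, if the arm or the gripper's body presses on something with over 40 N, if the wrist force passes 120 N, or if a joint passes its speed limit or range.

### The arm

A 7-joint arm with a two-finger parallel gripper is mounted at the origin on the work surface. World frame = base frame: x ahead of the robot, y to its left, z up, the work surface at z = 0. Lengths are in m, angles in rad, forces in N, time in s.
With the tool pointing down it reaches from about 0.4 to 0.85 m from the base axis. Payload 10.4 kg.
Tool frame: the origin (TCP) lies at the very end of the fingers, on their centre line; the grasp point (between the pads) lies 19 mm behind it (manip.grip_point_offset is the z of the grasp point in the tool frame, in m); z points along the fingers, y is the direction in which the jaws open and shut (so a half turn about z gives the same grasp; the last joint's range is limited). The gripper opens to 85 mm and grips with 20 to 120 N. Pads are 22 mm wide; open, the fingers measure 114 mm over their backs; the gripper's body (76 mm by 85 mm) begins 54 mm behind the grasp point. The pads swing forward as they close: fully open they stand 13 mm farther back than shut.
Start: joints at [1.231, 0.332, -0.065, 1.46, 0.022, 1.35, -0.088], TCP at [0.195, -0.594, 0.231] pointing down, gripper open.
Joint ranges: [-2.6, 2.6], [-0.5, 2.12], [-1.47, 1.34], [0.16, 2.42], [-1.27, 4.41], [0.06, 2.06], [-2.6, 2.6]. Speed limits (rad/s): [2.22, 2.22, 2.79, 2.79, 3.14, 3.14, 3.14].

### API

Orientations are given as a unit quaternion [x, y, z, w].
In Python, from workcell import manip, camera, get_calibration, hand_in gives the robot as it stands.
- The arm moves only by the shell command python3 -m pendant 'ROWS' [FORCE]. ROWS is JSON, a list of rows, each a list of 5 numbers: the shift along the tool's x, y, z in units of 40 mm (1.0 is 40 mm), then the turn about the tool's z in units of 6 degrees (1.0 is 6 degrees), then the closure, from 0 (fully open) to 1 (shut). A call has 1 to 5 rows; each row is the pose to reach, as a shift and turn from the pose commanded when the call began, along the tool's axes at that moment; what a row does not reach only later rows make up. A row lasts 1/8 s, in which the tool goes at most 62.5 mm and 10.7 degrees, less where a joint would pass 70% of its speed; a pose out of reach is approached as far as the arm can. A call with a gripper value outside its range is refused whole. The fingers move at their own pace and stop on an object; FORCE is the grip in N (left out, the last holds). Time passes only in rows, so rows that repeat a pose let the fingers close. It gives the time, the measured TCP pose, the force and the opening at its end, in the units of the state.
- manip.get_obs(): the state, without advancing time (a new reading comes with each control period).
- camera(name): name is "side" or "top"; returns (picture, depth): 400x640x3 uint8, red, green, blue; 400x640 float32, m along the optical axis (not along the pixel's ray), 0 where there is no reading.
- get_calibration(name): a dict with "vfov" (degrees; the focal length in pixels is half the picture's height over the tangent of half this angle, whatever the lens; pixels are square), "cx", "cy" (the principal point, pixels), "distortion" ([k1, k2, p1, p2, k3] as OpenCV has them; the pictures are not rectified), "position" and "rotation" of the camera in the world. Camera axes: x right, y down, z forward; pixel columns grow to the right and rows downward; lengths in m; the calibration is good to about 2 mm. A picture is of the moment at which its call begins. get_calibration takes no time and is no camera call.
- hand_in(): hands the job in, once; it reports no verdict.
The state is a dict: "clock": time; "joint_pos": joint angles; "joint_velocities": joint speeds; "tau": joint torques, N m; "position": TCP position; "ee_rot": TCP orientation; "ft_force": force on the tool from outside, world axes, zero at the start; "torque": the same for the moment, N m; "grip_width": opening from 0.0 (shut) to 1.0 (fully open).
Only numpy, scipy, OpenCV 4.12 (cv2) and the standard library are available. Lean on these libraries where they do the work, as an engineer would, in place of code of your own. Each camera call takes 0.05 s, during which the arm holds its last target.

## Working session

There is one attempt and no reset: what is moved stays moved. The work goes in short steps, Python scripts to look and compute and a shell command to move; the robot and the scene stay as the last step left them, time stands still between calls to the robot, and variables do not carry over. Pictures are saved under pics/ and viewed, and the job is handed in when it is done.

```bash
mkdir -p pics; ls; cat > h.py <<'E'
import numpy as np, cv2
from workcell import manip, camera, get_calibration, hand_in
def save(img,name): cv2.imwrite('pics/'+name+'.png',cv2.cvtColor(img,cv2.COLOR_RGB2BGR))
def K(c,h=400):
    f=h/2/np.tan(np.radians(c['vfov'])/2); return np.array([[f,0,c['cx']],[0,f,c['cy']],[0,0,1.]])
def rays(c,uv):
    uv=np.asarray(uv,float).reshape(-1,1,2)
    n=cv2.undistortPoints(uv,K(c),np.array(c['distortion'],float)).reshape(-1,2)
    return np.c_[n,np.ones(len(n))]
def topts(c,uv,d):
    return (rays(c,uv)*np.asarray(d).reshape(-1,1))@np.array(c['rotation']).T+np.array(c['position'])
def onplane(c,uv,z):
    r=rays(c,uv)@np.array(c['rotation']).T; p=np.array(c['position'])
    return p+r*((z-p[2])/r[:,2:3])
E
python3 - <<'E'
from h import *
o=manip.get_obs()
for k,v in o.items(): print(k,np.round(v,3))
print(manip.grip_point_offset)
for n in('side','top'):
    c=get_calibration(n);print(n,{k:np.round(v,4).tolist() for k,v in c.items()})
    im,d=camera(n);save(im,n+'0');np.savez(n+'0.npz',im=im,d=d)
E
```

```text
pics
clock 0.0
joint_pos [ 1.231  0.333 -0.065  1.461  0.022  1.35  -0.088]
joint_velocities [-0.     0.    -0.    -0.001  0.     0.001  0.001]
tau [ 0.0000e+00 -6.2545e+01  4.9000e-02 -3.9160e+01  1.6000e-02  1.0000e-02
 -0.0000e+00]
position [ 0.195 -0.594  0.23 ]
ee_rot [ 0.987  0.158 -0.    -0.001]
ft_force [-0.808 -0.097  0.263]
torque [0.008 0.013 0.001]
grip_width 1.0
-0.0187
side {'vfov': 57.6987, 'cx': 318.0753, 'cy': 202.1898, 'distortion': [0.0013, 0.0, 0.0, 0.0, 0.0], 'position': [0.5513, -0.7726, 0.9237], 'rotation': [0.9309, -0.0015, 0.0105, -0.3652]}
top {'vfov': 56.4212, 'cx': 317.1436, 'cy': 201.7243, 'distortion': [0.0191, 0.0, 0.0, 0.0, 0.0], 'position': [0.4794, 0.0056, 1.0521], 'rotation': [0.715, -0.6963, 0.0418, -0.0465]}
```

```bash
sed -i "s/np.array(c\['rotation'\])/Rm(c)/" h.py; cat >> h.py <<'E'
from scipy.spatial.transform import Rotation as Rot
def Rm(c): return Rot.from_quat(c['rotation']).as_matrix()
E
cat h.py | grep Rm
```

```text
return (rays(c,uv)*np.asarray(d).reshape(-1,1))@Rm(c).T+np.array(c['position'])
    r=rays(c,uv)@Rm(c).T; p=np.array(c['position'])
def Rm(c): return Rot.from_quat(c['rotation']).as_matrix()
```

View pics/side0.png

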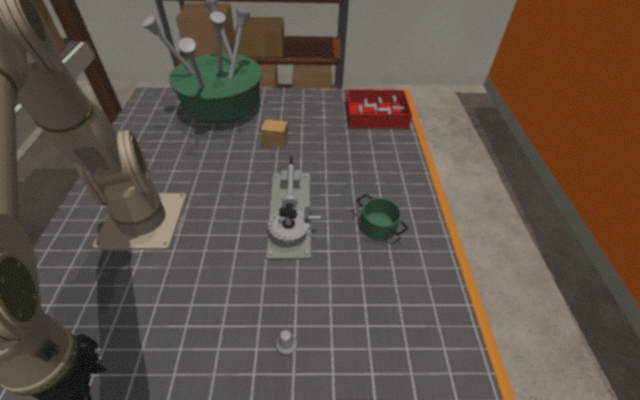

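View pics/top0.png

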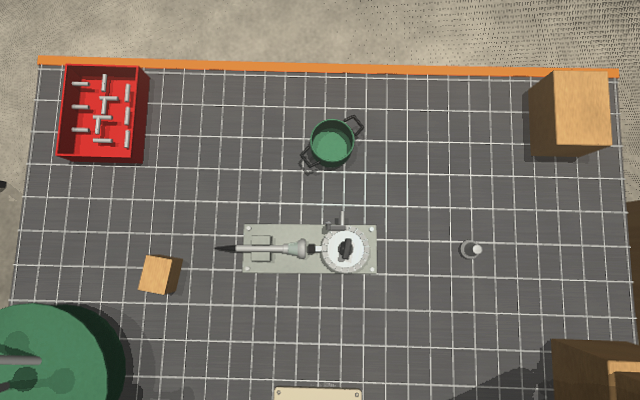

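```bash
python3 - <<'E'
from h import *
z=np.load('top0.npz');im=z['im'];c=get_calibration('top')
save(cv2.resize(im[200:285,210:385],None,fx=4.5,fy=4.5,interpolation=cv2.INTER_CUBIC),'topz')
z2=np.load('side0.npz')
save(cv2.resize(z2['im'][150:265,255:330],None,fx=5,fy=5,interpolation=cv2.INTER_CUBIC),'sidez')
P=topts(c,np.stack(np.meshgrid(np.arange(640),np.arange(400)),-1).reshape(-1,2),z['d'].reshape(-1)).reshape(400,640,3)
np.set_printoptions(linewidth=250)
print((P[218:280:2,315:375:2,2]*1000).astype(int))
print(P[250,345],P[260,300], P[240,100])
E
```

```text
[[   2    0    0   -2    3   -1    2   -1   -2    3   -2    0   -1   86   86   -2    0    0    1    0    2    0    0   -2   -1    3    0    0    0   -2]
 [   3    1    2    1    0    1    0    0    0   -3    0    2    0   81   85   -3   -2   -1   -2    0    0    0    0   -1    3    1   -1    2    0    1]
 [   0    0    4    0   -2    0   84   87   83    1    2    0    0   84   83   -2   -3    2   -1   -3   -5   -3    0    0    0    2   -2    0    0    1]
 [  13   14   15   14   15   11   84   82   84   13   15   15   13   82   84   13   14   13   14   15   15   11    9   10   14   11    0   -1   -1    0]
 [  16   12   15   15   13   16   81   83   82   81   82   80   85   80   85   83   60   66   63   64   16   14   16   14   14   14   15   13   17   14]
 [  16   12   15   15   12   14   81   85   82   85   82   86   83   82   84   85   63   65   63   64   62   63   16   13   17   15   11   14   17   23]
 [  12   14   11   16   10   15   16   15   67   63   60   65   65   65   62   61   64   60   65   63   65   67   64   12   17   17   18   14   20   14]
 [  17   15   15   16   10   
[... 3051 characters left out ...]
4   14   15   15   14   13   12   15   14   11   15   62   64   70   63   17   15   14   15   11   14   11   15   15   15   15   14]
 [   0    0    1    2    2    1   -2   -2   -3    0   -1    0    0    0   -1    0    1    3    0    1    2    0    1   -1    1   -2   -1   -2   -2   -1]
 [  -1    2    3    1    1   -4    2   -2    0    0    0    1   -1    2   -1    0    0    0    0   -1   -2    0   -3   -2   -3   -2    1   -4    1   -1]
 [   0    0    0   -1   -1   -2   -3    0    0    0    0    0   -1    0    0   -3    1    1    0    1   -3    2   -3    0    0    0    0   -4    0    0]]
[ 0.47778724 -0.05822893  0.12850114] [0.44700148 0.05709224 0.01445126] [0.48770608 0.61753969 0.00222543]
```

View pics/topz.png

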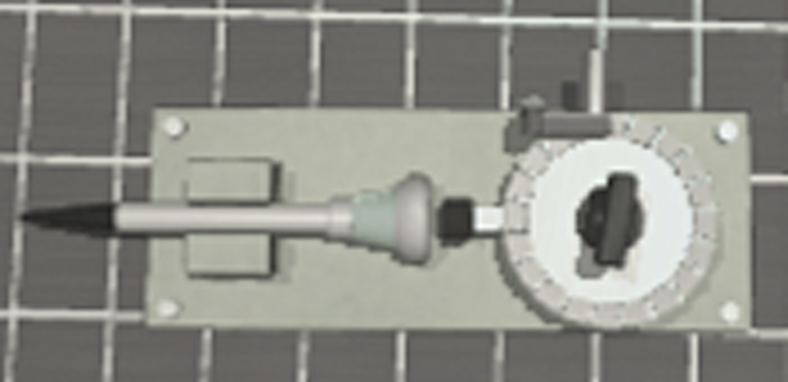

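View pics/sidez.png

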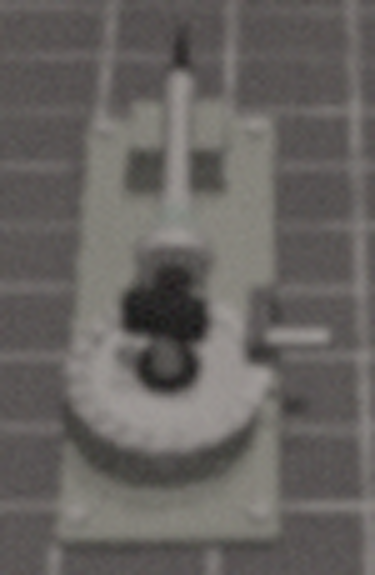

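```bash
cat > meas.py <<'E'
from h import *
import sys
def cloud(n,z):
    c=get_calibration(n)
    P=topts(c,np.stack(np.meshgrid(np.arange(640),np.arange(400)),-1).reshape(-1,2),z['d'].reshape(-1)).reshape(400,640,3)
    return c,P
def rect(c,mask,z):
    uv=np.argwhere(mask)[:,::-1]
    W=onplane(c,uv,z)[:,:2]
    r=cv2.minAreaRect((W*1000).astype(np.float32)); return W.mean(0),r
if __name__=='__main__':
    z=np.load('top0.npz');c,P=cloud('top',z);Z=P[...,2]
    roi=np.zeros(Z.shape,bool);roi[205:280,235:385]=1
    k=roi&(Z>.118)&(Z<.14)
    print('knob',k.sum(),rect(c,k,.127)); 
    W=onplane(c,np.argwhere(k)[:,::-1],.127)[:,:2]; e=np.linalg.svd(W-W.mean(0))[2][0];print('pca yaw',np.degrees(np.arctan2(e[1],e[0])))
    p=roi&(Z>.075)&(Z<.1); p[232:]=0
    print('pawl',p.sum()); 
    for r in range(205,234): 
        q=np.where(p[r,300:370])[0]+300
        if len(q): print(r,q.min(),q.max(),np.round(onplane(c,[[q.min()-.5,r],[q.max()+.5,r]],.08)[:,:2],4).tolist(), np.round(np.median(Z[r,q]),4))
    # plate
    pl=roi&(Z>.009)
    w=roi&(Z>.05)&(Z<.075);w[:,:310]=0;w[:228]=0
    W=onplane(c,np.argwhere(w)[:,::-1],.064)[:,:2]; print('wheel',cv2.minEnclosingCircle((W*1000).astype(np.float32)))
    plate=roi&(Z>.006)&(Z<.024)
    print('plate',rect(c,plate,.014))
    # head
    for cc in range(280,325):
        q=np.where(roi[:,cc]&(Z[:,cc]>.03)&(Z[:,cc]<.1))[0]; q=q[q>236]
        if len(q): print(cc,q.min(),q.max(),np.round(onplane(c,[[cc,q.mean()]],.045)[0,:2],4),np.round(Z[q,cc].max(),3),z['im'][int(q.mean()),cc])
E
python3 meas.py
```

```text
knob 138 (array([ 0.48220543, -0.0631605 ]), ((482.12933349609375, -63.057533264160156), (16.143753051757812, 51.38582992553711), 81.36531829833984))
pca yaw 171.54606518251424
pawl 174
211 341 344 [[0.5786, -0.0481], [0.5789, -0.0585]] 0.0855
212 341 344 [[0.576, -0.0481], [0.5763, -0.0586]] 0.0841
213 341 344 [[0.5734, -0.0482], [0.5736, -0.0586]] 0.0835
214 341 344 [[0.5707, -0.0482], [0.571, -0.0587]] 0.0848
215 341 344 [[0.5681, -0.0483], [0.5684, -0.0587]] 0.0848
216 341 344 [[0.5655, -0.0483], [0.5658, -0.0588]] 0.0828
217 341 344 [[0.5629, -0.0484], [0.5631, -0.0588]] 0.0833
218 341 344 [[0.5602, -0.0484], [0.5605, -0.0588]] 0.0854
219 341 344 [[0.5576, -0.0485], [0.5579, -0.0589]] 0.0829
220 341 344 [[0.555, -0.0485], [0.5553, -0.0589]] 0.0847
221 341 344 [[0.5524, -0.0486], [0.5527, -0.059]] 0.0842
222 326 344 [[0.5487, -0.0095], [0.5501, -0.059]] 0.0845
223 326 344 [[0.5461, -0.0096], [0.5475, -0.0591]] 0.086
224 326 344 [[0.5435, -0.0096], [0.5448, -0.0591]] 0.0842
225 326 345 [[0.5409, -0.0097], [0.5423, -0.0618]] 0.0834
226 326 345 [[0.5383, -0.0097], [0.5397, -0.0618]]
[... 1649 characters left out ...]
[0.4803 0.0325] 0.053 [59 58 56]
310 244 252 [0.4804 0.0298] 0.053 [60 59 56]
311 244 252 [0.4805 0.0271] 0.055 [61 60 57]
312 244 252 [0.4806 0.0245] 0.055 [60 58 56]
313 244 252 [0.4806 0.0218] 0.056 [59 58 56]
314 244 252 [0.4807 0.0191] 0.054 [54 54 50]
316 246 250 [0.4809 0.0137] 0.048 [235 239 236]
317 246 250 [0.4809 0.0111] 0.048 [228 230 225]
318 246 250 [0.481  0.0084] 0.05 [227 229 224]
319 246 250 [0.4811 0.0057] 0.047 [227 230 225]
320 246 250 [0.4811 0.003 ] 0.048 [229 232 227]
321 246 250 [4.812e-01 4.000e-04] 0.051 [220 222 215]
322 245 252 [ 0.4809 -0.0023] 0.066 [190 188 181]
323 241 255 [ 0.4814 -0.005 ] 0.067 [203 202 194]
324 238 258 [ 0.4814 -0.0077] 0.069 [203 201 193]
```

```bash
cat > go.py <<'E'
# usage: go.py x y z yawdeg -> shift in tool axes units, turn units (from measured pose)
from h import *
import sys
o=manip.get_obs(); R=Rot.from_quat(o['ee_rot']).as_matrix()
yaw=np.degrees(np.arctan2(R[1,0],R[0,0]))
print('t',round(o['clock'],2),'pos',np.round(o['position'],4),'yaw',round(yaw,2),'tilt',np.round(R[:2,2],4),'j',np.round(o['joint_pos'],3),'f',np.round(o['ft_force'],2),'tq',np.round(o['torque'],3),'w',round(o['grip_width'],3))
if len(sys.argv)>1:
    x,y,z,w=map(float,sys.argv[1:])
    d=R.T@(np.array([x,y,z])-o['position'])/.04
    print('shift',np.round(d,3),'turn',round(((yaw-w+180)%360-180)/6,3))
E
python3 -m pendant '[[0.7,-0.7,0,-1.75,0],[1.5,-1.4,0,-3.5,0],[2.2,-2.1,0,-5.25,0],[3,-2.8,0,-7,0],[3.7,-3.5,0,-8.75,0]]'; python3 go.py 0.482 -0.063 0.16 171.5
```

```text
clock: 0.72
position: [0.2923, -0.4132, 0.231]
ee_rot: [0.814, 0.581, -0.0, -0.0]
ft_force: [-0.5, -0.4, 0.7]
grip_width: 0.999
t 0.72 pos [ 0.2923 -0.4132  0.231 ] yaw 71.02 tilt [-0.0003  0.0003] j [ 1.133  0.087 -0.283  1.757  0.025  1.302  0.513] f [-0.49 -0.38  0.69] tq [-0.004 -0.064  0.004] w 0.999
shift [9.822 1.637 1.777] turn -16.746
```

```bash

python3 -m pendant '[[1,0.2,0,-1.75,0],[2,0.4,0,-3.5,0],[3,0.5,0,-5.25,0],[4,0.7,0,-7,0],[5,0.8,0,-8.7,0]]'; python3 go.py 0.482 -0.063 0.16 171.5
```

```text
clock: 1.35
position: [0.3886, -0.2354, 0.2311]
ee_rot: [0.476, 0.88, -0.0, -0.0]
ft_force: [-0.2, -0.5, -0.7]
grip_width: 1.003
t 1.35 pos [ 0.3886 -0.2354  0.2311] yaw 123.2 tilt [-0.0002  0.    ] j [ 0.95  -0.022 -0.493  1.865 -0.011  1.297  1.039] f [-0.2  -0.49 -0.7 ] tq [-0.02  -0.032  0.016] w 1.003
shift [2.327 4.313 1.778] turn -8.051
```

```bash

python3 -m pendant '[[0.5,0.9,0,-1.65,0],[1,1.8,0,-3.3,0],[1.5,2.7,0,-5,0],[2,3.6,0,-6.6,0],[2.33,4.3,0,-8,0]]'; python3 go.py 0.482 -0.063 0.16 171.5; python3 - <<'E'
from h import *
im,d=camera('side');save(cv2.resize(im[120:280,210:370],None,fx=3.7,fy=3.7,interpolation=cv2.INTER_CUBIC),'side1')
E
```

```text
clock: 1.98
position: [0.4825, -0.0633, 0.2312]
ee_rot: [0.077, 0.997, 0.0, -0.0]
ft_force: [0.6, -0.1, -0.4]
grip_width: 1.001
t 1.98 pos [ 0.4825 -0.0633  0.2312] yaw 171.22 tilt [-0.0002  0.    ] j [ 0.723  0.074 -0.709  1.784  0.05   1.302  1.42 ] f [ 0.56 -0.11 -0.38] tq [-0.009 -0.045 -0.031] w 1.001
shift [0.013 0.006 1.78 ] turn -0.047
```

View pics/side1.png

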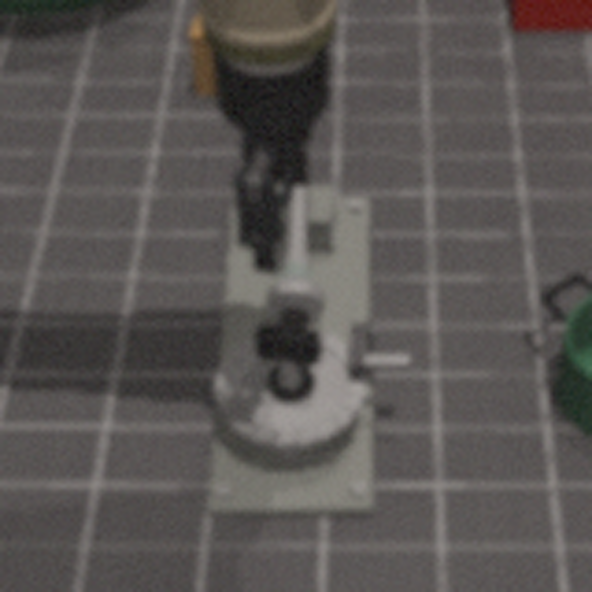

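```bash
python3 - <<'E'
from h import *
import meas
z=np.load('side0.npz');c,P=meas.cloud('side',z)
Z=P[...,2];m=np.zeros(Z.shape,bool);m[195:235,270:310]=1
m&=(Z>.121)&(Z<.14)
print(m.sum(),[np.round(x,4) for x in np.percentile(P[m],[5,50,95],axis=0)])
uv=np.argwhere(m)[:,::-1];W=onplane(c,uv,.127);print(W.mean(0),cv2.minAreaRect((W[:,:2]*1000).astype(np.float32)))
m=(Z>.074)&(Z<.1)&(P[...,0]>.55)&(P[...,0]<.59)&(abs(P[...,1]+.05)<.03)
print(m.sum(),np.median(P[m],axis=0),P[m].min(0),P[m].max(0))
E
```

```text
87 [array([ 0.4617, -0.074 ,  0.1218]), array([ 0.4852, -0.0673,  0.1258]), array([ 0.5062, -0.0581,  0.1285])]
[ 0.48447818 -0.06800815  0.127     ] ((484.5732421875, -68.18461608886719), (19.1922664642334, 51.15918731689453), 81.894775390625)
31 [ 0.56504302 -0.05525439  0.08361374] [ 0.55280101 -0.05971512  0.0790521 ] [ 0.5802739  -0.0224501   0.08865131]
```

```bash

python3 -m pendant '[[0,-0.02,0.9,-0.05,0],[0,-0.02,1.8,-0.05,0],[0,-0.02,2.6,-0.05,0.2],[0,-0.02,3.2,-0.05,0.3],[0,-0.02,3.43,-0.05,0.4]]' 20; python3 go.py 0.483 -0.064 0.094 171.5; python3 - <<'E'
from h import *
im,d=camera('side');save(cv2.resize(im[120:280,210:370],None,fx=3.7,fy=3.7,interpolation=cv2.INTER_CUBIC),'side2')
im,d=camera('top');save(cv2.resize(im[180:300,250:400],None,fx=4,fy=4,interpolation=cv2.INTER_CUBIC),'top2')
E
```

```text
clock: 2.65
position: [0.481, -0.0659, 0.0927]
ee_rot: [0.077, 0.997, 0.0, -0.001]
ft_force: [0.7, 0.1, 0.3]
grip_width: 0.599
t 2.65 pos [ 0.481  -0.0659  0.0927] yaw 171.13 tilt [-0.0023  0.0006] j [ 0.682  0.23  -0.697  1.949  0.171  1.024  1.323] f [0.68 0.07 0.32] tq [ 0.037 -0.002 -0.003] w 0.599
shift [-0.042  0.054 -0.031] turn -0.062
```

View pics/side2.png

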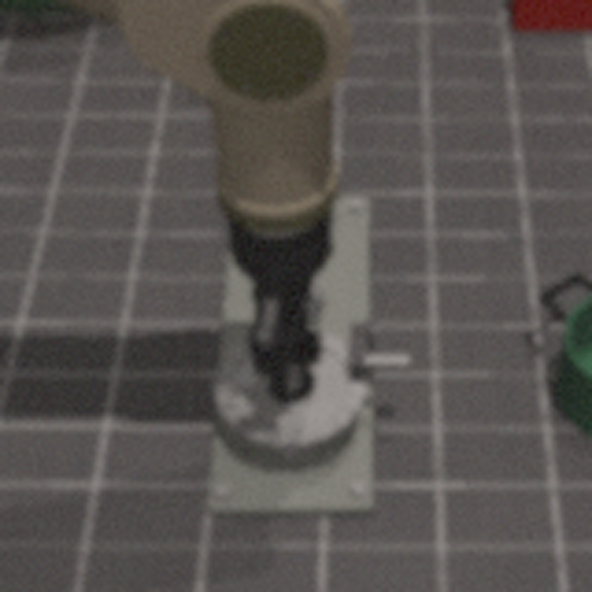

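View pics/top2.png

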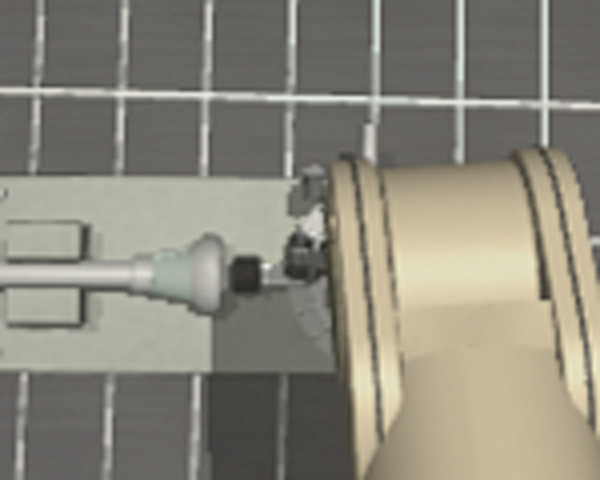

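```bash

python3 -m pendant '[[0,0,0,0,0.55],[0,0,0,0,0.6]]' 20; python3 go.py 0.483 -0.064 0.094 171.5; python3 -m pendant '[[0,0,0,0,1],[0,0,0,0,1],[0,0,0,0,1],[0,0,0,0,1]]' 20; python3 go.py 0.483 -0.064 0.094 171.5
```

```text
clock: 3.0
position: [0.4826, -0.066, 0.095]
ee_rot: [0.077, 0.997, -0.0, 0.001]
ft_force: [0.5, -0.3, 0.5]
grip_width: 0.403
t 3.0 pos [ 0.4826 -0.066   0.095 ] yaw 171.14 tilt [ 0.0015 -0.0006] j [ 0.682  0.227 -0.698  1.947  0.171  1.025  1.324] f [ 0.51 -0.31  0.52] tq [-0.018  0.022  0.005] w 0.403
shift [-0.002  0.052  0.025] turn -0.06
clock: 3.5
position: [0.4829, -0.0631, 0.095]
ee_rot: [0.076, 0.997, 0.001, 0.001]
ft_force: [-0.1, 10.0, 4.1]
grip_width: 0.186
t 3.5 pos [ 0.4829 -0.0631  0.095 ] yaw 171.28 tilt [0.0019 0.0025] j [ 0.681  0.227 -0.701  1.947  0.168  1.024  1.324] f [-0.12  9.98  4.09] tq [ 2.033 -0.03  -0.053] w 0.186
shift [-0.005 -0.021  0.024] turn -0.036
```

```bash

python3 -m pendant '[[0,0.04,0,0,1],[0,0.08,0,0,1],[0,0.08,0,0,1]]' 20; python3 go.py;  python3 -m pendant '[[0,0,0,0,1],[0,0,0,0,1]]' 80; python3 go.py
```

```text
clock: 3.88
position: [0.483, -0.0629, 0.0949]
ee_rot: [0.077, 0.997, -0.0, 0.001]
ft_force: [-1.1, 0.5, 5.6]
grip_width: 0.187
t 3.88 pos [ 0.483  -0.0629  0.0949] yaw 171.14 tilt [ 0.001  -0.0008] j [ 0.677  0.228 -0.7    1.946  0.172  1.025  1.317] f [-1.1   0.45  5.61] tq [0.078 0.404 0.031] w 0.187
clock: 4.12
position: [0.483, -0.0629, 0.0951]
ee_rot: [0.077, 0.997, -0.0, 0.001]
ft_force: [-2.8, 0.3, 8.6]
grip_width: 0.174
t 4.12 pos [ 0.483  -0.0629  0.0951] yaw 171.15 tilt [ 0.0011 -0.0008] j [ 0.677  0.227 -0.7    1.946  0.172  1.026  1.317] f [-2.84  0.32  8.63] tq [0.052 0.514 0.116] w 0.174
```

```bash

python3 -m pendant '[[0,0,0,0.4,1],[0,0,0,0.8,1],[0,0,0,1.2,1],[0,0,0,1.6,1],[0,0,0,2,1]]' 80 >/dev/null; python3 go.py;  python3 -m pendant '[[0,0,0,0.4,1],[0,0,0,0.8,1],[0,0,0,1.2,1],[0,0,0,1.6,1],[0,0,0,2,1]]' >/dev/null; python3 go.py
```

```text
t 4.75 pos [ 0.4829 -0.0632  0.0951] yaw 159.06 tilt [ 0.001  -0.0012] j [ 0.654  0.222 -0.673  1.947  0.163  1.024  1.113] f [-3.17  0.32  7.56] tq [-0.046  0.604  0.142] w 0.174
t 5.38 pos [ 0.4828 -0.0635  0.0951] yaw 147.05 tilt [ 0.0008 -0.0015] j [ 0.631  0.218 -0.647  1.948  0.155  1.023  0.91 ] f [-3.62 -1.32  9.15] tq [-0.281  0.695  0.215] w 0.176
```

```bash
cat > rd.py <<'E'
from h import *
o=manip.get_obs(); R=Rot.from_quat(o['ee_rot']).as_matrix()
yaw=np.degrees(np.arctan2(R[1,0],R[0,0])); print('t %.2f yaw %.2f knob~%.3f tqz %.3f f %s'%(o['clock'],yaw,np.radians(181.4-yaw),o['torque'][2],np.round(o['ft_force'],1)))
E
for i in 1; do python3 -m pendant '[[0,0,0,0.2,1],[0,0,0,0.4,1]]' >/dev/null; python3 rd.py;  python3 -m pendant '[[0,0,0,0.2,1],[0,0,0,0.4,1]]' >/dev/null; python3 rd.py; python3 -m pendant '[[0,0,0,0.2,1],[0,0,0,0.4,1]]' >/dev/null; python3 rd.py;python3 -m pendant '[[0,0,0,0.2,1],[0,0,0,0.4,1]]' >/dev/null; python3 rd.py; done
cat > pic.py <<'E'
from h import *
import sys
n=sys.argv[1]
im,d=camera('top');np.savez(n+'.npz',im=im,d=d);save(cv2.resize(im[220:280,260:340],None,fx=8,fy=8,interpolation=cv2.INTER_CUBIC),n)
E
python3 pic.py t3
```

```text
t 5.62 yaw 144.70 knob~0.641 tqz 0.260 f [-3.9 -2.2  8.2]
t 5.88 yaw 142.29 knob~0.683 tqz 0.341 f [-3.1 -2.   9. ]
t 6.12 yaw 139.90 knob~0.724 tqz 0.293 f [-3.7 -2.9  8.6]
t 6.38 yaw 137.50 knob~0.766 tqz 0.239 f [-3.9 -2.8  9.5]
```

View pics/t3.png

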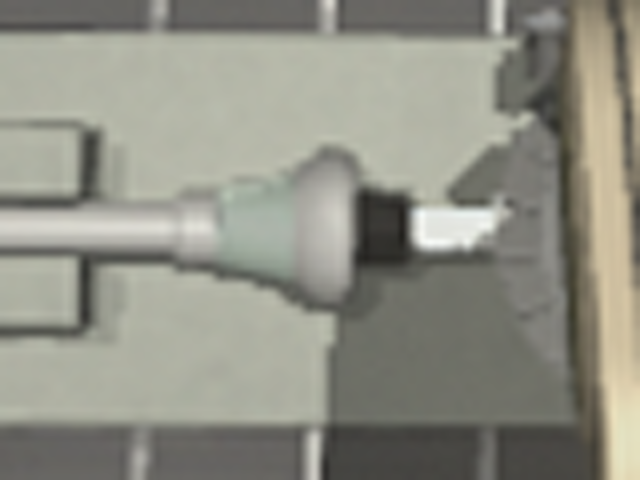

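```bash
cat > edge.py <<'E'
from h import *
import sys
for n in sys.argv[1:]:
    z=np.load(n+'.npz')['im'].astype(float).mean(2)
    # green->grey boundaries: profile along rows 246-252
    p=z[246:252].mean(0); q=z[240:243].mean(0)
    print(n,np.round(p[278:318]).astype(int).tolist()); print('  ',np.round(q[290:312]).astype(int).tolist())
E
python3 edge.py top0 t3
python3 -m pendant '[[0,0,0,0.2,1],[0,0,0,0.4,1]]' >/dev/null; python3 rd.py;  python3 -m pendant '[[0,0,0,0.2,1],[0,0,0,0.4,1]]' >/dev/null; python3 rd.py; python3 pic.py t4; python3 edge.py t4
```

```text
top0 [177, 177, 177, 178, 176, 180, 193, 192, 193, 184, 166, 169, 171, 172, 172, 172, 173, 173, 174, 170, 166, 173, 180, 188, 194, 196, 172, 129, 125, 86, 63, 56, 57, 57, 57, 56, 56, 151, 221, 214]
   [175, 174, 176, 177, 178, 178, 171, 156, 143, 141, 146, 150, 155, 153, 138, 131, 157, 170, 173, 181, 180, 181]
t3 [175, 175, 176, 171, 174, 191, 190, 191, 181, 162, 166, 169, 170, 170, 171, 171, 171, 171, 168, 164, 171, 178, 186, 192, 195, 170, 93, 46, 51, 52, 52, 50, 45, 131, 208, 214, 212, 212, 207, 201]
   [172, 173, 174, 176, 174, 165, 155, 141, 139, 143, 149, 152, 151, 136, 129, 157, 173, 178, 180, 178, 178, 178]
t 6.67 yaw 135.09 knob~0.808 tqz 0.231 f [-5.  -3.3  9.6]
t 6.92 yaw 132.69 knob~0.850 tqz 0.222 f [-4.9 -2.1 10.1]
t4 [175, 175, 177, 185, 190, 190, 190, 188, 179, 169, 166, 170, 170, 170, 171, 171, 172, 169, 165, 168, 175, 183, 190, 194, 187, 146, 43, 51, 52, 52, 50, 44, 127, 199, 202, 212, 212, 212, 208, 194]
   [174, 175, 174, 175, 169, 165, 152, 135, 140, 148, 151, 152, 146, 133, 140, 170, 175, 182, 180, 178, 178, 177]
```

```bash

python3 -m pendant '[[0,0,0,0.2,1],[0,0,0,0.2,1]]' >/dev/null; python3 rd.py;  python3 -m pendant '[[0,0,0,0.2,1],[0,0,0,0.2,1]]' >/dev/null; python3 rd.py; python3 -m pendant '[[0,0,0,0.2,1],[0,0,0,0.2,1]]' >/dev/null; python3 rd.py; python3 pic.py t5; python3 edge.py t5
```

```text
t 7.22 yaw 131.50 knob~0.871 tqz 0.087 f [-4.3 -2.4 10. ]
t 7.47 yaw 130.29 knob~0.892 tqz 0.038 f [-5.3 -2.7  9.9]
t 7.72 yaw 129.10 knob~0.913 tqz 0.121 f [-4.2 -2.6  9.9]
t5 [175, 174, 180, 190, 189, 190, 191, 178, 158, 170, 167, 170, 170, 171, 171, 171, 170, 167, 165, 172, 180, 187, 192, 194, 165, 76, 50, 52, 52, 52, 50, 49, 134, 200, 203, 212, 212, 212, 212, 208]
   [175, 175, 177, 174, 165, 151, 133, 137, 144, 149, 152, 151, 133, 136, 172, 170, 175, 182, 179, 178, 177, 177]
```

```bash

for i in 1; do python3 -m pendant '[[0,0,0,0.1,1],[0,0,0,0.2,1]]' >/dev/null; python3 rd.py;  python3 -m pendant '[[0,0,0,0.1,1],[0,0,0,0.2,1]]' >/dev/null; python3 rd.py; python3 -m pendant '[[0,0,0,0.1,1],[0,0,0,0.2,1]]' >/dev/null; python3 rd.py; done; python3 pic.py t6; python3 edge.py t6
```

```text
t 8.03 yaw 127.90 knob~0.934 tqz 0.280 f [-4.9 -2.4  9.7]
t 8.28 yaw 126.70 knob~0.955 tqz 0.241 f [-5.2 -2.3  9.9]
t 8.53 yaw 125.50 knob~0.976 tqz 0.265 f [-5.  -2.2 10. ]
t6 [176, 164, 162, 191, 190, 190, 186, 176, 173, 169, 167, 170, 171, 170, 171, 171, 170, 166, 168, 175, 183, 190, 194, 192, 158, 46, 52, 52, 51, 51, 45, 112, 185, 195, 202, 212, 212, 212, 212, 207]
   [175, 175, 175, 170, 165, 154, 139, 140, 147, 151, 152, 147, 132, 138, 172, 175, 183, 181, 180, 177, 177, 177]
```

```bash

python3 -m pendant '[[0,0,0,0.1,1],[0,0,0,0.2,1]]' >/dev/null; python3 rd.py;  python3 -m pendant '[[0,0,0,0.1,1],[0,0,0,0.2,1]]' >/dev/null; python3 rd.py; 
```

```text
t 8.82 yaw 124.30 knob~0.997 tqz 0.235 f [-4.6 -3.4 10. ]
t 9.07 yaw 123.10 knob~1.018 tqz 0.258 f [-7.2 -3.6  9.1]
```

```bash

python3 -m pendant '[[0,0,0,0.1,1],[0,0,0,0.2,1]]' >/dev/null; python3 rd.py;  python3 -m pendant '[[0,0,0,0.1,1],[0,0,0,0.2,1]]' >/dev/null; python3 rd.py; python3 pic.py t7; python3 edge.py t7 
```

```text
t 9.32 yaw 121.90 knob~1.038 tqz 0.273 f [-6.  -2.8 11.4]
t 9.57 yaw 120.71 knob~1.059 tqz 0.334 f [-6.3 -3.  10.5]
t7 [175, 173, 177, 190, 190, 190, 186, 175, 171, 170, 168, 170, 170, 171, 171, 171, 169, 164, 171, 179, 186, 192, 195, 170, 96, 48, 53, 53, 51, 50, 47, 132, 201, 195, 202, 212, 211, 212, 212, 207]
   [175, 176, 174, 165, 155, 141, 139, 144, 149, 152, 151, 136, 126, 152, 174, 180, 182, 181, 179, 177, 177, 177]
```

```bash

python3 -m pendant '[[0,0,0,0.1,1],[0,0,0,0.2,1]]' >/dev/null; python3 rd.py
```

```text
t 9.88 yaw 119.51 knob~1.080 tqz 0.332 f [-6.2 -2.5 10.8]
```

```bash

python3 -m pendant '[[0,0,0,0.1,1],[0,0,0,0.2,1]]' >/dev/null; python3 rd.py; python3 pic.py t8; python3 edge.py t8 
```

```text
t 10.12 yaw 118.31 knob~1.101 tqz 0.428 f [-5.8 -3.5 10.2]
t8 [175, 173, 177, 190, 190, 190, 186, 175, 171, 170, 168, 170, 171, 171, 171, 171, 168, 164, 172, 179, 186, 192, 195, 170, 97, 47, 54, 53, 52, 48, 72, 150, 199, 194, 201, 212, 212, 212, 212, 208]
   [175, 176, 174, 165, 155, 142, 139, 143, 149, 153, 151, 137, 125, 152, 174, 180, 183, 181, 179, 178, 177, 177]
```

```bash

python3 -m pendant '[[0,0,0,0,1],[0,0,0,0,1]]' >/dev/null; python3 rd.py; python3 -m pendant '[[0,0,0,-0.05,1],[0,0,0,-0.05,1]]' >/dev/null; python3 rd.py; python3 -m pendant '[[0,0,0,-0.05,1],[0,0,0,-0.05,1]]' >/dev/null; python3 rd.py
```

```text
t 10.43 yaw 118.32 knob~1.101 tqz 0.239 f [-6.  -3.2 11.4]
t 10.68 yaw 118.63 knob~1.096 tqz 0.260 f [-6.3 -3.5 10.3]
t 10.93 yaw 118.93 knob~1.090 tqz 0.312 f [-5.7 -2.2 11.2]
```

```bash

python3 -m pendant '[[0,0,0,-0.1,1],[0,0,0,-0.1,1]]' >/dev/null; python3 rd.py; python3 -m pendant '[[0,0,0,-0.1,1],[0,0,0,-0.1,1]]' >/dev/null; python3 rd.py; python3 -m pendant '[[0,0,0,-0.1,1],[0,0,0,-0.1,1]]' >/dev/null; python3 rd.py
```

```text
t 11.18 yaw 119.53 knob~1.080 tqz 0.297 f [-5.1 -2.5 10.7]
t 11.43 yaw 120.13 knob~1.069 tqz 0.243 f [-6.5 -3.1 11. ]
t 11.68 yaw 120.72 knob~1.059 tqz 0.289 f [-6.1 -3.7 10.5]
```

```bash

python3 -m pendant '[[0,0,0,-0.1,1],[0,0,0,-0.1,1]]' >/dev/null; python3 rd.py; python3 -m pendant '[[0,0,0,-0.1,1],[0,0,0,-0.1,1]]' >/dev/null; python3 rd.py; python3 -m pendant '[[0,0,0,-0.1,1],[0,0,0,-0.1,1]]' >/dev/null; python3 rd.py; python3 pic.py t9; python3 edge.py t9
```

```text
t 11.93 yaw 121.32 knob~1.049 tqz 0.281 f [-5.4 -3.2 10.9]
t 12.18 yaw 121.92 knob~1.038 tqz 0.230 f [-5.7 -4.3 10.9]
t 12.43 yaw 122.51 knob~1.028 tqz 0.211 f [-5.2 -2.  10.4]
t9 [175, 173, 177, 190, 190, 190, 186, 175, 171, 170, 167, 170, 171, 171, 171, 171, 169, 164, 171, 179, 186, 192, 195, 170, 97, 48, 54, 52, 52, 50, 43, 133, 203, 194, 201, 212, 212, 211, 212, 208]
   [175, 176, 174, 165, 155, 141, 139, 144, 149, 153, 151, 136, 127, 151, 174, 179, 183, 181, 179, 178, 177, 177]
```

```bash

python3 -m pendant '[[0,0,0,-0.1,1],[0,0,0,-0.1,1]]' >/dev/null; python3 rd.py; python3 -m pendant '[[0,0,0,-0.1,1],[0,0,0,-0.1,1]]' >/dev/null; python3 rd.py; python3 -m pendant '[[0,0,0,-0.1,1],[0,0,0,-0.1,1]]' >/dev/null; python3 rd.py; python3 pic.py t10; python3 edge.py t10
```

```text
t 12.72 yaw 123.12 knob~1.017 tqz 0.157 f [-5.9 -1.9 10.2]
t 12.97 yaw 123.72 knob~1.007 tqz 0.123 f [-5.5 -3.6 10.5]
t 13.22 yaw 124.31 knob~0.996 tqz 0.152 f [-5.2 -2.5  9.8]
t10 [175, 173, 177, 190, 189, 190, 186, 175, 171, 170, 168, 170, 170, 171, 171, 171, 168, 164, 171, 179, 186, 192, 194, 170, 97, 47, 53, 52, 51, 50, 46, 135, 202, 194, 201, 212, 211, 212, 212, 207]
   [174, 176, 174, 165, 155, 142, 139, 143, 150, 153, 151, 137, 126, 152, 174, 180, 183, 181, 180, 177, 177, 177]
```

```bash

python3 -m pendant '[[0,0,0,0,1],[0,0,0,0,1]]' 20 >/dev/null; python3 rd.py; python3 -m pendant '[[0,0,0,0,0.7],[0,0,0,0,0.5],[0,0,0,0,0.4]]' >/dev/null; python3 rd.py; python3 pic.py t11; python3 edge.py t11; python3 -m pendant '[[0,0,-0.8,0,0.4],[0,0,-1.6,0,0.4],[0,0,-2.4,0,0.4],[0,0,-3,0,0.4]]'; python3 go.py 0.564 -0.053 0.17 181.5
```

```text
t 13.53 yaw 124.30 knob~0.997 tqz 0.156 f [-5.1 -3.  11.2]
t 13.90 yaw 124.36 knob~0.996 tqz -0.018 f [-1.3 -0.2  0.1]
t11 [175, 173, 177, 190, 190, 190, 186, 175, 171, 170, 168, 170, 170, 171, 171, 171, 168, 165, 171, 179, 186, 193, 195, 170, 97, 47, 53, 53, 52, 50, 46, 136, 203, 194, 201, 212, 212, 212, 207, 194]
   [175, 175, 175, 165, 154, 142, 139, 143, 149, 153, 152, 136, 126, 152, 174, 180, 183, 181, 179, 177, 177, 177]
clock: 14.45
position: [0.4827, -0.0626, 0.2155]
ee_rot: [0.467, 0.884, 0.0, 0.001]
ft_force: [0.0, 0.8, -0.2]
grip_width: 0.599
t 14.45 pos [ 0.4827 -0.0626  0.2155] yaw 124.36 tilt [ 0.001  -0.0003] j [ 0.623  0.076 -0.609  1.811  0.046  1.267  0.602] f [ 0.04  0.82 -0.19] tq [-0.015 -0.013  0.041] w 0.599
shift [-0.947  1.812  1.139] turn -9.524
```

```bash

python3 -m pendant '[[-0.3,0.5,0,-1.75,0.5],[-0.6,1,0,-3.5,0.6],[-0.95,1.5,0,-5.25,0.6],[-0.95,1.82,0,-7,0.6],[-0.95,1.82,0,-8.75,0.6]]'>/dev/null;python3 -m pendant '[[0,0,0,-0.77,0.6],[0,0,0,-0.77,0.6]]'; python3 go.py 0.566 -0.0535 0.061 181.5; python3 - <<'E'
from h import *
import meas
im,d=camera('side');save(cv2.resize(im[150:265,250:370],None,fx=5,fy=5,interpolation=cv2.INTER_CUBIC),'side3')
c,P=meas.cloud('side',{'d':d});Z=P[...,2]
m=(Z>.07)&(Z<.1)&(P[...,0]>.553)&(P[...,0]<.59)&(abs(P[...,1]+.05)<.03)
print(m.sum(),np.median(P[m],axis=0),P[m].max(0))
E
```

```text
clock: 15.32
position: [0.564, -0.053, 0.2139]
ee_rot: [-0.013, 1.0, 0.0, -0.0]
ft_force: [-0.3, 0.1, 0.2]
grip_width: 0.401
t 15.32 pos [ 0.564  -0.053   0.2139] yaw -178.56 tilt [-0.0003  0.0002] j [ 0.612  0.291 -0.713  1.614  0.195  1.31   1.464] f [-0.33  0.07  0.21] tq [ 0.012 -0.005 -0.004] w 0.401
shift [-0.051 -0.015  3.823] turn -0.01
27 [ 0.56810921 -0.05672433  0.08049902] [ 0.58039432 -0.05225611  0.08666057]
```

View pics/side3.png

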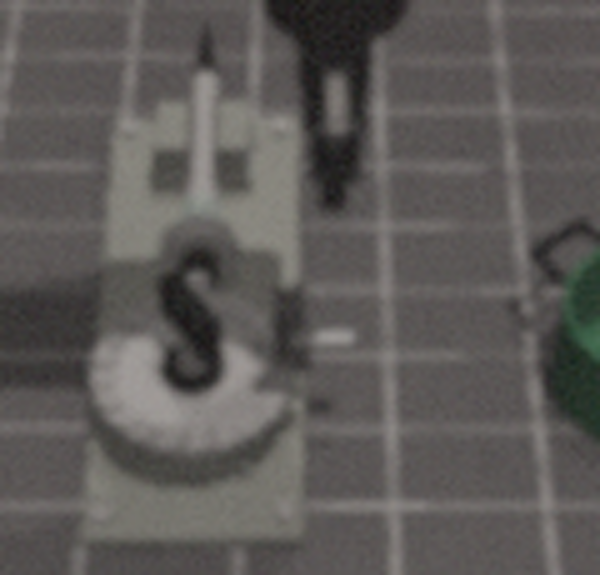

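```bash

python3 -m pendant '[[-0.05,-0.01,1,0,0.6],[-0.05,-0.01,2,0,0.6],[-0.05,-0.01,2.9,0,0.6],[-0.05,-0.01,3.5,0,0.6],[-0.05,-0.01,3.8,0,0.6]]' 20; python3 -m pendant '[[0,0,0,0,0.6],[0,0,0,0,0.7],[0,0,0,0,1],[0,0,0,0,1],[0,0,0,0,1]]' 20; python3 go.py 0.566 -0.0535 0.061 181.5
```

```text
clock: 16.0
position: [0.5654, -0.0533, 0.0609]
ee_rot: [-0.012, 1.0, 0.0, -0.001]
ft_force: [-0.2, -0.2, 0.4]
grip_width: 0.399
clock: 16.62
position: [0.5667, -0.0521, 0.063]
ee_rot: [-0.013, 1.0, 0.0, 0.001]
ft_force: [1.2, 5.4, 3.2]
grip_width: 0.105
t 16.62 pos [ 0.5667 -0.0521  0.063 ] yaw -178.48 tilt [0.0017 0.001 ] j [ 0.56   0.45  -0.666  1.766  0.317  1.034  1.376] f [1.2  5.43 3.24] tq [ 1.151 -0.008 -0.015] w 0.105
shift [ 0.019 -0.034  0.049] turn 0.004
```

```bash

python3 -m pendant '[[0,0.04,-0.18,0,1],[0,0.11,-0.36,0,1],[0,0.11,-0.36,0,1]]'; python3 go.py
```

```text
clock: 17.0
position: [0.5666, -0.0494, 0.0774]
ee_rot: [-0.013, 1.0, -0.0, 0.001]
ft_force: [3.2, 0.8, 0.0]
grip_width: 0.104
t 17.0 pos [ 0.5666 -0.0494  0.0774] yaw -178.55 tilt [ 0.0017 -0.0009] j [ 0.562  0.431 -0.674  1.756  0.304  1.059  1.378] f [3.17 0.75 0.  ] tq [-0.197 -0.965  0.015] w 0.104
```

```bash

python3 -m pendant '[[0,0.1,-0.15,0,1],[0,0.23,-0.27,0,1],[0,0.39,-0.36,0,1],[0,0.55,-0.44,0,1],[0,0.55,-0.44,0,1]]'; python3 go.py;python3 -m pendant '[[0,0.13,-0.03,0,1],[0,0.26,-0.03,0,1],[0,0.4,-0.01,0,1],[0,0.53,0.02,0,1],[0,0.53,0.02,0,1]]'; python3 go.py
```

```text
clock: 17.62
position: [0.567, -0.0318, 0.097]
ee_rot: [-0.011, 1.0, -0.003, 0.002]
ft_force: [-3.1, -13.7, 22.3]
grip_width: 0.104
t 17.62 pos [ 0.567  -0.0318  0.097 ] yaw -178.76 tilt [ 0.0035 -0.0067] j [ 0.541  0.405 -0.687  1.744  0.293  1.093  1.35 ] f [ -3.1  -13.7   22.33] tq [-2.994  0.681  0.004] w 0.104
clock: 18.25
position: [0.5662, -0.0044, 0.0952]
ee_rot: [-0.013, 1.0, 0.0, 0.002]
ft_force: [1.7, 3.7, 12.7]
grip_width: 0.105
t 18.25 pos [ 0.5662 -0.0044  0.0952] yaw -178.48 tilt [0.0034 0.0006] j [ 0.507  0.407 -0.7    1.749  0.292  1.088  1.309] f [ 1.67  3.74 12.66] tq [ 0.81  -0.13  -0.101] w 0.105
```

```bash
python3 - <<'E'
from h import *
im,d=camera('side');save(cv2.resize(im[150:265,250:370],None,fx=5,fy=5,interpolation=cv2.INTER_CUBIC),'side4')
im,d=camera('top');save(cv2.resize(im[180:300,250:400],None,fx=5,fy=5,interpolation=cv2.INTER_CUBIC),'top4')
E
```

```text
(no output)
```

View pics/side4.png

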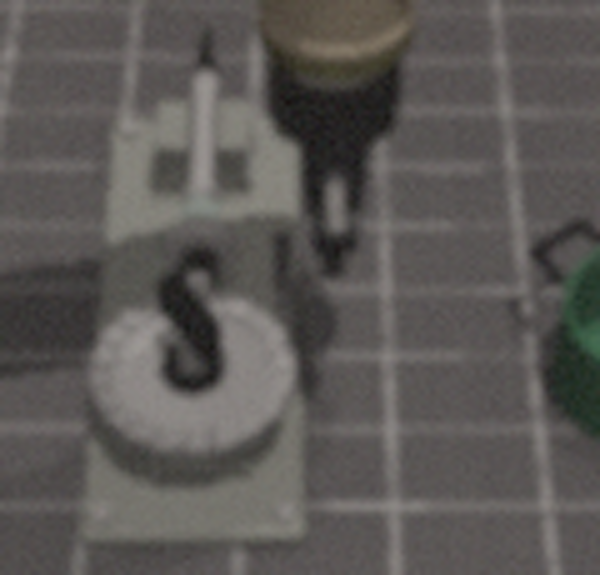

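View pics/top4.png

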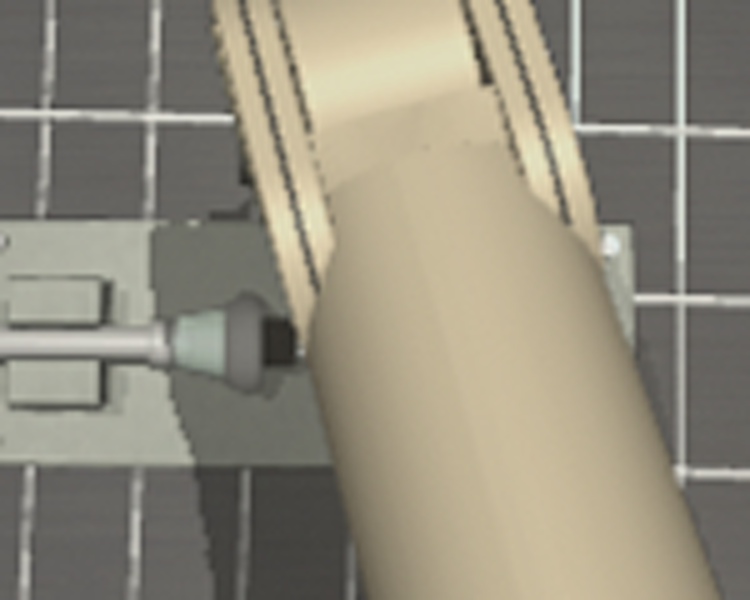

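```bash
python3 -m pendant '[[0,0.09,0.04,0,1],[0,0.17,0.1,0,1],[0,0.17,0.1,0,1]]'; python3 -m pendant '[[0,0,0,0,0.85],[0,0,0,0,0.7],[0,0,0,0,0.6],[0,0,0,0,0.6]]'; python3 go.py; python3 -m pendant '[[0,0,-0.5,0,0.6],[0,0,-1.2,0,0.6],[0,0,-2,0,0.6],[0,0,-2.5,0,0.6]]';python3 go.py 0.483 -0.063 0.21 121; python3 - <<'E'
from h import *
im,d=camera('side');save(cv2.resize(im[150:265,250:370],None,fx=5,fy=5,interpolation=cv2.INTER_CUBIC),'side5')
E
```

```text
clock: 18.73
position: [0.5659, 0.0028, 0.0908]
ee_rot: [-0.013, 1.0, 0.001, 0.002]
ft_force: [1.6, 6.3, 9.3]
grip_width: 0.102
clock: 19.23
position: [0.5644, 0.0008, 0.0891]
ee_rot: [-0.013, 1.0, -0.0, -0.0]
ft_force: [0.1, 0.1, -0.7]
grip_width: 0.399
t 19.23 pos [0.5644 0.0008 0.0891] yaw -178.55 tilt [-0.0006 -0.0002] j [ 0.496  0.414 -0.698  1.755  0.297  1.081  1.294] f [ 0.08  0.12 -0.65] tq [-0.004 -0.001  0.025] w 0.399
clock: 19.73
position: [0.5653, 0.0012, 0.1921]
ee_rot: [-0.013, 1.0, -0.0, 0.001]
ft_force: [-0.2, 0.3, -0.9]
grip_width: 0.398
t 19.73 pos [0.5653 0.0012 0.1921] yaw -178.52 tilt [ 0.0026 -0.0004] j [ 0.532  0.308 -0.733  1.648  0.215  1.266  1.354] f [-0.22  0.31 -0.91] tq [-0.041  0.01  -0.007] w 0.398
shift [ 2.097 -1.552 -0.452] turn 10.08
```

View pics/side5.png

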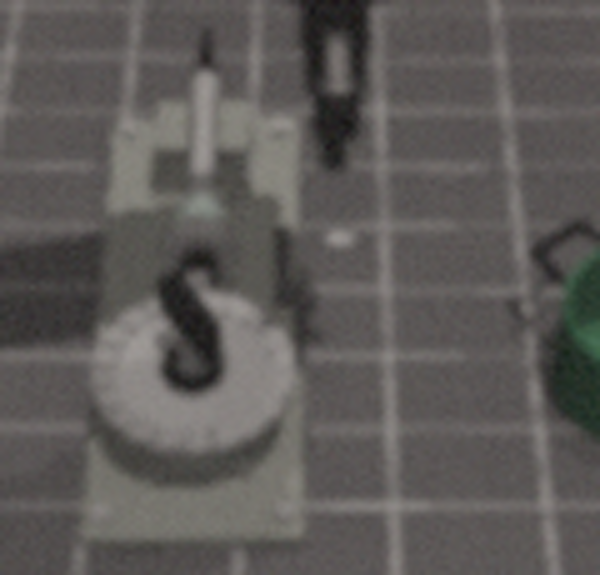

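```bash
python3 - <<'E'
from h import *
import meas
im,d=camera('side');c,P=meas.cloud('side',{'d':d});Z=P[...,2]
m=(Z>.121)&(Z<.14)&(abs(P[...,0]-.483)<.04)&(abs(P[...,1]+.065)<.05)
uv=np.argwhere(m)[:,::-1];W=onplane(c,uv,.127)[:,:2];print(m.sum(),W.mean(0),cv2.minAreaRect((W*1000).astype(np.float32)))
e=np.linalg.svd(W-W.mean(0))[2][0];print('yaw',np.degrees(np.arctan2(e[1],e[0])))
m=(Z>.09)&(Z<.135)&(P[...,0]>.55)&(P[...,0]<.59)&(abs(P[...,1])<.03)
print(m.sum(),np.median(P[m],axis=0))
E
```

```text
78 [ 0.48492399 -0.06820637] ((484.33538818359375, -67.85646057128906), (16.796138763427734, 52.91724395751953), 34.35957336425781)
yaw -55.20594410216773
30 [ 0.56656697 -0.0009503   0.11006468]
```

```bash
python3 -m pendant '[[0.4,-0.3,-0.45,1.75,0.5],[0.9,-0.65,-0.45,3.5,0.4],[1.4,-1,-0.45,5.25,0.4],[1.8,-1.3,-0.45,7,0.4],[2.1,-1.55,-0.45,8.75,0.4]]' >/dev/null; python3 -m pendant '[[0,0,0,0.78,0.4],[0,0,0,0.78,0.4]]' ;python3 go.py 0.483 -0.063 0.095 124.4
```

```text
clock: 20.7
position: [0.4818, -0.0632, 0.2067]
ee_rot: [0.467, 0.884, -0.0, -0.0]
ft_force: [0.4, -0.7, -0.0]
grip_width: 0.602
t 20.7 pos [ 0.4818 -0.0632  0.2067] yaw 124.32 tilt [-0.001 -0.   ] j [ 0.624  0.083 -0.611  1.823  0.05   1.251  0.599] f [ 0.38 -0.69 -0.04] tq [ 0.059 -0.025  0.018] w 0.602
shift [-0.014  0.029  2.792] turn -0.014
```

```bash
python3 -m pendant '[[0,0.02,0.8,0,0.4],[0,0.02,1.6,0,0.4],[0,0.02,2.3,0,0.4],[0,0.02,2.78,0,0.4],[0,0.02,2.78,0,0.5]]' 20 >/dev/null; python3 -m pendant '[[0,0,0,0,0.7],[0,0,0,0,1],[0,0,0,0,1],[0,0,0,0,1],[0,0,0,0,1]]' 20;python3 go.py 0.483 -0.063 0.095 124.4; python3 -m pendant '[[0,0,0,0,1],[0,0,0,0,1]]' 50;python3 rd.py
```

```text
clock: 21.95
position: [0.4822, -0.0635, 0.0969]
ee_rot: [0.467, 0.884, -0.001, -0.0]
ft_force: [-6.8, -2.2, 5.9]
grip_width: 0.186
t 21.95 pos [ 0.4822 -0.0635  0.0969] yaw 124.29 tilt [-0.0013 -0.0016] j [ 0.594  0.209 -0.606  1.948  0.14   1.027  0.524] f [-6.84 -2.24  5.94] tq [-0.502  1.426  0.05 ] w 0.186
shift [-0.001  0.023  0.047] turn -0.019
clock: 22.2
position: [0.4822, -0.0635, 0.097]
ee_rot: [0.467, 0.884, -0.001, -0.0]
ft_force: [-8.4, -1.9, 7.1]
grip_width: 0.176
t 22.20 yaw 124.29 knob~0.997 tqz 0.136 f [-8.4 -1.9  7.1]
```

```bash
python3 -m pendant '[[0,-0.04,0,-0.15,1],[0,-0.04,0,-0.3,1]]' >/dev/null;python3 rd.py; python3 -m pendant '[[0,0,0,-0.3,1],[0,0,0,-0.6,1]]' >/dev/null;python3 rd.py; python3 -m pendant '[[0,0,0,-0.4,1],[0,0,0,-0.8,1],[0,0,0,-1.2,1],[0,0,0,-1.6,1],[0,0,0,-2,1]]' >/dev/null;python3 rd.py;python3 -m pendant '[[0,0,0,-0.4,1],[0,0,0,-0.8,1],[0,0,0,-1.2,1],[0,0,0,-1.6,1],[0,0,0,-2,1]]' >/dev/null;python3 rd.py; python3 pic.py t12
```

```text
t 22.45 yaw 126.17 knob~0.964 tqz -0.135 f [-0.9  1.5  6.3]
t 22.70 yaw 129.79 knob~0.901 tqz -0.101 f [-1.5  0.7  6.6]
t 23.32 yaw 141.82 knob~0.691 tqz -0.102 f [0.  1.  5.8]
t 23.95 yaw 153.82 knob~0.481 tqz -0.112 f [0.5 1.8 5.2]
```

View pics/t12.png

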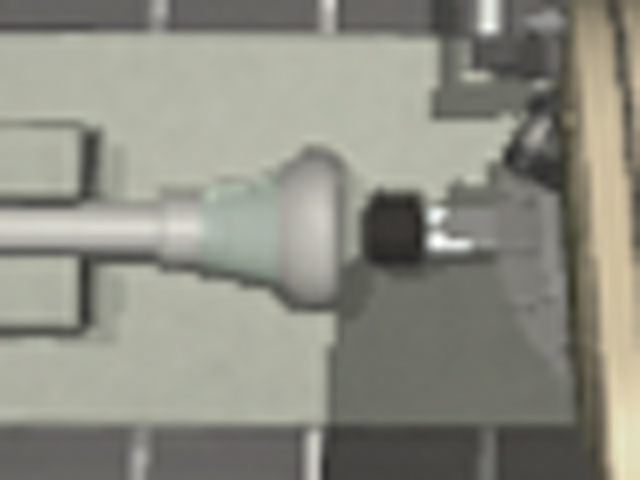

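```bash
python3 -m pendant '[[0,0,0,-0.5,1],[0,0,0,-1,1],[0,0,0,-1.5,1],[0,0,0,-2,1],[0,0,0,-2.5,1]]' >/dev/null;python3 rd.py;python3 -m pendant '[[0,0,0,-0.3,1],[0,0,0,-0.6,1],[0,0,0,-0.9,1],[0,0,0,-1.2,1]]' >/dev/null;python3 rd.py;python3 -m pendant '[[0,0,0,-0.15,1],[0,0,0,-0.3,1]]' >/dev/null;python3 rd.py;python3 -m pendant '[[0,0,0,-0.15,1],[0,0,0,-0.3,1]]' >/dev/null;python3 rd.py
```

```text
t 24.62 yaw 168.85 knob~0.219 tqz -0.125 f [0.4 2.7 5.9]
t 25.12 yaw 176.02 knob~0.094 tqz -0.075 f [0.1 3.1 4.7]
t 25.38 yaw 177.79 knob~0.063 tqz -0.077 f [1.5 2.9 5.4]
t 25.62 yaw 179.60 knob~0.031 tqz -0.088 f [0.3 3.3 4.4]
```

```bash
python3 -m pendant '[[0,0,0,-0.15,1],[0,0,0,-0.3,1]]' >/dev/null;python3 rd.py;python3 -m pendant '[[0,0,0,-0.1,1],[0,0,0,-0.2,1]]' >/dev/null;python3 rd.py;python3 -m pendant '[[0,0,0,-0.1,1],[0,0,0,-0.2,1]]' >/dev/null;python3 rd.py
```

```text
t 25.88 yaw -178.62 knob~6.284 tqz -0.615 f [1.2 3.9 5.1]
t 26.12 yaw -177.51 knob~6.264 tqz -1.141 f [0.9 4.3 5.8]
t 26.38 yaw -176.35 knob~6.244 tqz -1.109 f [1.1 4.4 5.3]
```

```bash
python3 -m pendant '[[0,0,0,0.2,1],[0,0,0,0.2,1]]' 20 >/dev/null;python3 rd.py;python3 -m pendant '[[0,0,0,0.2,0.8],[0,0,0,0.2,0.6],[0,0,0,0.2,0.4],[0,0,0,0.2,0.4]]' >/dev/null;python3 rd.py; python3 -m pendant '[[0,0,-0.8,0,0.4],[0,0,-1.6,0,0.4],[0,0,-2.4,0,0.4],[0,0,-3.2,0,0.4],[0,0,-4,0,0.4]]' ; python3 go.py 0.40 -0.40 0.25 181
```

```text
t 26.62 yaw -177.49 knob~6.264 tqz -0.467 f [2.6 4.4 5. ]
t 27.12 yaw -178.72 knob~6.285 tqz -0.034 f [0.5 0.2 0.8]
clock: 27.75
position: [0.4813, -0.0638, 0.2571]
ee_rot: [-0.011, 1.0, -0.0, -0.0]
ft_force: [0.4, 0.4, -0.5]
grip_width: 0.6
t 27.75 pos [ 0.4813 -0.0638  0.2571] yaw -178.72 tilt [-0.0003 -0.0004] j [ 0.761  0.057 -0.74   1.745  0.039  1.355  1.607] f [ 0.38  0.41 -0.5 ] tq [ 0.022 -0.001  0.039] w 0.6
shift [ 2.22  -8.359  0.18 ] turn 0.047
```

Move aside at height to get a clear look.

```bash
python3 -m pendant '[[0.4,-1.4,0,0,0.4],[0.8,-2.8,0,0,0.4],[1.2,-4.2,0,0,0.4],[1.6,-5.6,0,0,0.4],[2,-6.5,0,0,0.4]]'; python3 -m pendant '[[0,0,0,0,0.4],[0,0,0,0,0.4]]' >/dev/null; python3 - <<'E'
from h import *
import meas
im,d=camera('top');np.savez('t13.npz',im=im,d=d);save(cv2.resize(im[200:285,210:385],None,fx=4.5,fy=4.5,interpolation=cv2.INTER_CUBIC),'topend')
c,P=meas.cloud('top',{'d':d});Z=P[...,2]
m=(Z>.118)&(Z<.14)&(abs(P[...,0]-.483)<.04)&(abs(P[...,1]+.063)<.04)
W=onplane(c,np.argwhere(m)[:,::-1],.127)[:,:2]
e=np.linalg.svd(W-W.mean(0))[2][0];print(m.sum(),W.mean(0),'yaw',np.degrees(np.arctan2(e[1],e[0])))
m=(Z>.09)&(Z<.135)&(P[...,0]>.553)&(P[...,0]<.59)&(abs(P[...,1])<.04)
print('rod',m.sum(),np.median(P[m],axis=0))
E
python3 edge.py t8 t13
```

```text
clock: 28.38
position: [0.4059, -0.328, 0.2557]
ee_rot: [-0.01, 1.0, -0.0, -0.0]
ft_force: [0.8, 0.4, 0.1]
grip_width: 0.601
145 [ 0.48248889 -0.06316932] yaw -179.13421983545916
rod 30 [0.56516623 0.00284402 0.11279642]
t8 [175, 173, 177, 190, 190, 190, 186, 175, 171, 170, 168, 170, 171, 171, 171, 171, 168, 164, 172, 179, 186, 192, 195, 170, 97, 47, 54, 53, 52, 48, 72, 150, 199, 194, 201, 212, 212, 212, 212, 208]
   [175, 176, 174, 165, 155, 142, 139, 143, 149, 153, 151, 137, 125, 152, 174, 180, 183, 181, 179, 178, 177, 177]
t13 [181, 179, 184, 196, 196, 197, 193, 182, 177, 176, 174, 177, 177, 177, 178, 178, 175, 171, 177, 186, 193, 199, 201, 176, 129, 148, 164, 162, 173, 168, 112, 93, 54, 58, 58, 58, 58, 56, 103, 185]
   [181, 182, 181, 171, 161, 147, 145, 150, 155, 158, 157, 142, 130, 156, 179, 185, 188, 186, 185, 184, 185, 185]
```

View pics/topend.png

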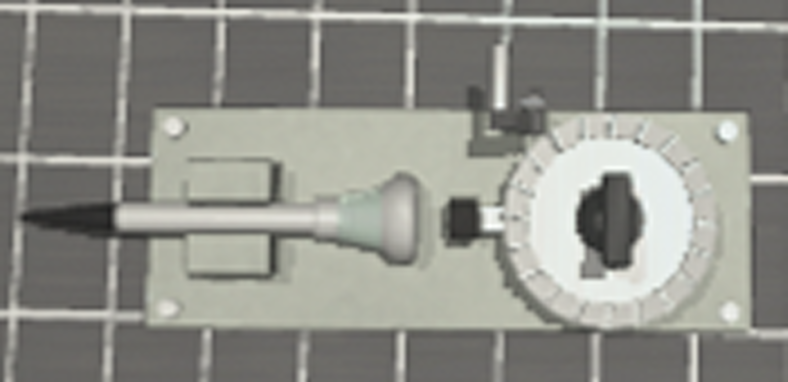

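```bash
python3 go.py; python3 -c "
from workcell import hand_in
print(hand_in())"
```

```text
t 28.68 pos [ 0.4081 -0.3241  0.2561] yaw -178.61 tilt [0.0001 0.0003] j [ 1.042  0.123 -0.496  1.674  0.059  1.36   2.133] f [-0.02  0.03  0.79] tq [ 0.051  0.007 -0.047] w 0.601
the job is handed in; nothing more can be done
None
```

The job is handed in at about 28.7 s, with the lantern head home, the pawl thrown over, the ram retracted and the hand clear. `hand_in` gave no verdict.

**What I did**
- **Pressing the head home:** I gripped the knob and turned it clockwise in small steps with the pawl down. The head moved about 8 mm. I stopped when the torque had climbed to 0.43 N m and the head had not moved through the last 0.04 rad. I estimate about 16 N on the head at that point.
- **Throwing the pawl:** I eased the twist off slowly and let go of the knob. Then I gripped the rod and carried it over its arc.
- **Retracting the ram:** I gripped the knob again and turned it back until the stop resisted at about 1.1 N m, then released and moved away.

**Last checks**
- **Head:** its picture profile is the same as at full press.
- **Pawl:** the rod lies 19 mm to +y and 35 mm above the hinge, against the stated 20 and 30 mm for thrown over.
- **Knob:** the bar is at about 0.9° yaw, which is knob angle 0 within about 0.02 rad. The wrist force is near zero.

**What did not fully agree**
- The side camera placed the knob 2 to 5 mm away from where the top camera did; the grip confirmed the top view.
- While I eased off, the tool turned back further than the nose seemed to move.
- The wrist force rose to about 26 N for a moment during the pawl swing.
- I took no final picture check of the pot, carton and spare head, but the arm did not go near them at low height.

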